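# Load a wire spool on the pay-off stand and close its keeper

## Robot

A 7-joint arm with a two-finger parallel gripper is mounted at the origin on the work surface. World frame = base frame: x ahead of the robot, y to its left, z up, the work surface at z = 0. Lengths are in m, angles in rad, forces in N, time in s.
With the tool pointing down it reaches from about 0.425 to 0.875 m from the base axis. Payload 4.7 kg.
Tool frame: the origin (TCP) lies between the finger pads; the fingertips stand 11 mm ahead of it and the grasp point (between the pads) lies 8 mm behind it; z points along the fingers, y is the line along which they close (so a half turn about z gives the same grasp; the last joint's range is limited). The gripper opens to 87 mm and grips with 3 to 60 N. Pads are 19 mm wide; open, the fingers measure 117 mm over their backs; the gripper's body (75 mm by 190 mm) begins 51 mm behind the grasp point.
Start: joints at [-1.16, 0.321, -0.07, 1.45, 0.023, 1.371, -0.057], TCP at [0.251, 0.6, 0.234] pointing down, gripper open.
Joint ranges: [-2.86, 2.86], [-0.3, 2.09], [-1.38, 1.24], [0.06, 2.45], [-1.56, 4.7], [0.09, 2.05], [-2.69, 2.69]. Speed limits (rad/s): [2.57, 2.57, 3.14, 3.14, 3.14, 3.14, 3.14].

## Interface

Orientations are given as a rotation vector (axis times angle).
In Python, from bench import ctrl gives the robot as it stands. The module is installed in compiled form; this text tells all that it offers.
- The arm moves only by the shell command python3 -m inch 'ROWS' [FORCE]. ROWS is JSON, a list of rows, each an object with "slide": the shift along the tool's x, y, z scaled (see below), a list of three; "angular": the turn, a rotation vector about the tool's x, y, z scaled (see below), a list of three; "claw": the opening, from -1 (shut) to 1 (fully open). In form: [{"slide": [tx, ty, tz], "angular": [rx, ry, rz], "claw": claw}, ...]. A call has 1 to 10 rows; each row is the pose to reach, as a shift and turn from the pose commanded when the call began, along the tool's axes at that moment; what a row does not reach only later rows make up. The controller multiplies each number of a shift by 0.25 m and each number of a turn by 30 degrees. A row lasts 1/10 s, in which the tool goes at most 50 mm and 8.59 degrees, less where a joint would pass 70% of its speed; a pose out of reach is approached as far as the arm can. A call with a number of a shift or a turn outside -1 to 1 is refused whole. A call with a gripper value outside its range is refused whole. The fingers move at their own pace and stop on an object; FORCE is the grip in N (left out, the last holds). Time passes only in rows, so rows that repeat a pose let the fingers close. It gives the time, the measured TCP pose, the force, the opening and the grip force at its end, in the units of the state.
- ctrl.get_state(): the state, without advancing time (a new reading comes with each control period).
- ctrl.get_image(name): name is "scene" or "top" or "wrist"; returns a dict with "color" (384x512x3 uint8, red, green, blue), "depth" (384x512 float32, m along the optical axis (not along the pixel's ray), 0 where there is no reading), "camera_matrix" (3x3 intrinsics, pixels), "extrinsics" (4x4, takes a point from camera to world coordinates); the wrist camera has in their place "tool_from_camera" (4x4, takes a point from camera to tool coordinates, whose origin is the TCP and whose axes are the flange's). Camera axes: x right, y up, looking along -z (the intrinsics and any distortion apply to the point x, -y, -z); pixel columns grow to the right and rows downward; lengths in m; the calibration is good to about 2 mm. A picture is of the moment at which its call begins: read the wrist's pose just before it.
- ctrl.close_job(): hands the job in; it is judged then, once.
Trained networks look in the newest picture that a camera, given by its name, has taken for a name from the list of things; names that differ only in an ending like _2 or _b are one class to them, and where a whole thing is asked for, a point or a joint stands for the part that bears it (a point fixed in the world has none). Each returns a list of dicts, best first, with "confidence" (0 to 1); they miss things now and then, are a little off and sometimes report something else, mostly with a low value. They report only what shows in the picture. A call takes as long as a camera call. They do not tell look-alikes from the thing itself.
- ctrl.find_in(query, camera): "bbox" ([centre column, centre row, width, height] in pixels, round what is visible of it).
- ctrl.outline_of(query, camera): "mask" (384x512 bool, what is visible of it) and "bbox" ([centre column, centre row, width, height] in pixels, round what is visible of it).
The state is a dict: "time": time; "joint_positions": joint angles; "qd": joint speeds; "joint_torque": joint torques, N m; "position": TCP position; "tool_rot": TCP orientation; "ft_force": force on the tool from outside, world axes, zero at the start; "torque": the same for the moment, N m; "grip_width": opening from 0.0 (shut) to 1.0 (fully open); "grip_force": force on a finger pad.
Only numpy, scipy, OpenCV 4.12 (cv2) and the standard library are available. Lean on these libraries where they do the work, as an engineer would, in place of code of your own. Each camera call takes 0.05 s, during which the arm holds its last target. There are 200 camera calls.

## Task

Take the taller of the two wire spools off its leaning peg and mount it on the upright spindle of the pay-off stand, lowering it gently, not dropping it, until it is fully home on its seat. Then swing the stand's keeper arm over the top of the spool to its closed stop. Leave the shorter spool, the wrench and the jar where they are.

Things in the scene. Friction and masses are not known exactly. Their poses are not given: they have to be found in the camera images.
- spool_tall: The taller of two wire spools. 50 mm tall; two grey end flanges 60 mm across, 9 mm thick, between them a rigid copper-coloured winding 52 mm across; plain 20 mm bore right through. About 0.3 kg. Origin at the centre of the end face that rests on the rack at the start; z runs along the bore to the other end (leaning 35 degrees at the start). Either end may go down on the spindle.
- spool_tall_mid (a point): Middle of the taller spool, on its bore axis, 25 mm from either end face; z along the bore.
- spool_short: The shorter spool, only 30 mm tall, otherwise the same as the taller one (60 mm flanges, 20 mm bore), about 0.2 kg; sits on the other peg of the rack. Origin and axes as for the taller spool. Leave it there.
- rack: Fixed grey rack, 120 x 250 mm. Its plate slopes down towards the rack's -x (robot's side); two pegs square to it lean 35 degrees (0.61 rad) from vertical, tops towards -x. Pegs: 16 mm across, 35 mm long, 130 mm apart along y. Each spool is threaded on a peg, flat on the plate; draw it off along the peg. Which is on which varies. Origin under its centre; plate face 83 mm above it.
- stand: Fixed pay-off stand: grey base plate 200 x 110 x 20 mm (length along x), on it an upright steel spindle with a round seat at its foot and, 85 mm from the spindle on the stand's +x side, a post 20 mm across that carries the keeper arm. Origin on the bench under the spindle; z up.
- seat (a point): Centre of the seat's upper face (56 mm across), 30 mm above the bench; axes as the stand's. The upright spindle rises 44 mm from it, 16 mm across, its last 8 mm tapering to 8 mm. A spool fully home rests flat on the seat and hides the spindle; the taller spool's upper face is then 50 mm above the seat.
- keeper (a joint): Keeper arm angle (rad) about the post. 0 = closed, at its stop: arm points from post to the stand's -x, over the spindle. Grows clockwise seen from above (1.57 = arm to the stand's +y), up to 1.9; starts at 1.1 to 1.6. Lightly stiff (0.06 N m), stays where left. Flat bar 22 mm wide, 8 mm thick, underside 55 mm above the seat, so it passes 5 mm over the taller spool when home.
- keeper_knob (a point): Centre of the top of the keeper's black upright cylindrical knob, 18 mm across and 34 mm tall, standing on the arm 115 mm from the hinge axis; its top is 127 mm above the bench.
- keeper_hinge (a point): Point on the keeper's hinge axis, at the arm's upper face, 93 mm above the bench.
- wrench: Loose steel wrench, 170 mm long, lying on the bench between rack and stand; leave alone. Origin near the middle of its underside.
- jar: Loose white jar with black lid, 60 mm across and 70 mm tall, on the bench; leave alone. Origin at the centre of its underside.
There are look-alikes about, which are no part of the job. What is shaped like the stand but orange or pink is not meant. What is shaped like the spool_tall but pink is not meant.

How it is judged:
On the way, in this order (a step that is already met when the one before it is completed fails the run):
1. the taller spool is on the spindle, fully down on its seat, with the keeper still open (horizontal distance between spool_tall_mid and seat below 0.006 m and z of spool_tall_mid in the frame of seat between 0.018 and 0.029 m and angle between the z axis of spool_tall and the z axis of stand, either way round below 0.08 rad and value of joint keeper above 0.6 rad), for 0.2 s.
2. the keeper arm is swung over the spool to its stop (horizontal distance between spool_tall_mid and seat below 0.006 m and z of spool_tall_mid in the frame of seat between 0.018 and 0.029 m and angle between the z axis of spool_tall and the z axis of stand, either way round below 0.08 rad and value of joint keeper below 0.12 rad), for 0.2 s.
At the end, for the whole second after the job is handed in: The taller spool is on the spindle (axis within 6 mm of the seat's centre, aligned within 0.08 rad), its lower face within 4 mm of the seat, at rest (under 0.03 m/s), and the keeper is within 0.12 rad of its closed stop (all of step 2 and linear speed of spool_tall below 0.03 m/s); the robot touches nothing.
It fails at once if the taller spool is dropped down the spindle (moves faster than 0.4 m/s while on it, a fall of over about 8 mm) (horizontal distance between spool_tall_mid and seat below 0.012 m and z of spool_tall_mid in the frame of seat below 0.068 m and linear speed of spool_tall above 0.4 m/s).
It fails at once if the shorter spool is moved more than 20 mm (distance of spool_short from where it was at the start of the episode above 0.02 m).
It fails at once if the wrench is moved more than 30 mm (distance of wrench from where it was at the start of the episode above 0.03 m).
It fails at once if the jar is moved more than 30 mm (distance of jar from where it was at the start of the episode above 0.03 m).
It fails at once if the taller spool is jammed hard onto the stand (over 60 N) (contact force between spool_tall and stand above 60 N).
It also fails if it takes over 61 s, if anything falls off the work surface, if the arm or the gripper's body presses on something with over 40 N, if the wrist force passes 120 N, or if a joint passes its speed limit or range.

## Working session

There is one attempt and no reset: what is moved stays moved. The work goes in short steps, Python scripts to look and compute and a shell command to move; the robot and the scene stay as the last step left them, time stands still between calls to the robot, and variables do not carry over. Pictures are saved under pics/ and viewed, at most 10 in all, crops included, and the job is handed in when it is done.

```bash
mkdir -p pics && cat > h.py <<'E'
import numpy as np, cv2, json
from bench import ctrl
from scipy.spatial.transform import Rotation as R
def save(im,n): cv2.imwrite('pics/'+n,im[...,::-1])
def cloud(d):
    K=d["camera_matrix"];z=d["depth"];v,u=np.mgrid[:z.shape[0],:z.shape[1]]
    P=np.stack([(u-K[0,2])/K[0,0]*z,-(v-K[1,2])/K[1,1]*z,-z],-1)
    if "extrinsics" in d: T=np.array(d["extrinsics"])
    else:
        s=d["st"];W=np.eye(4);W[:3,:3]=R.from_rotvec(s["tool_rot"]).as_matrix();W[:3,3]=s["position"];T=W@np.array(d["tool_from_camera"])
    P=P@T[:3,:3].T+T[:3,3];P[z<=0]=np.nan
    return P
def grab(n):
    s=ctrl.get_state();d=dict(ctrl.get_image(n));d["st"]=s;return d,cloud(d)
E
python3 - <<'E'
from h import *
ims=[]
for c in("scene","top"):
    d,P=grab(c);np.savez(c+'.npz',P=P,c=d["color"]);ims.append(d["color"])
    print(c,{k:v for k,v in d.items() if k in("camera_matrix","extrinsics")})
    for q in("spool_tall","spool_short","rack","stand","keeper","keeper_knob","wrench","jar"):
        for r in ctrl.find_in(q,c)[:3]: 
            b=r["bbox"];print(q,np.round(b),round(r["confidence"],2),np.round(P[int(b[1]),int(b[0])],3))
    save(cv2.resize(d["color"],(800,600),interpolation=cv2.INTER_CUBIC),c+'1.png')
print(ctrl.get_state())
E
```

```text
scene {'camera_matrix': array([[386.96336652,   0.        , 252.88509589],
       [  0.        , 386.96336652, 195.2388787 ],
       [  0.        ,   0.        ,   1.        ]]), 'extrinsics': array([[ 0.57194882, -0.70384365,  0.42128217,  0.90175397],
       [ 0.82022873,  0.48447915, -0.30414598, -0.2985364 ],
       [ 0.00996879,  0.51950367,  0.85441006,  0.96821147],
       [ 0.        ,  0.        ,  0.        ,  1.        ]])}
spool_tall [390. 206.  27.  26.] 0.66 [0.687 0.318 0.05 ]
spool_tall [346. 155.  25.  28.] 0.62 [0.521 0.29  0.117]
spool_tall [213. 272.  35.  60.] 0.25 [ 0.588 -0.184  0.092]
spool_short [320. 183.  22.  21.] 0.89 [0.55  0.169 0.117]
rack [332. 187.  89.  80.] 0.95 [0.572 0.195 0.104]
stand [193. 290.  82.  92.] 0.95 [ 0.574 -0.241  0.019]
stand [275. 138.  71.  62.] 0.76 [0.3   0.218 0.019]
stand [143. 203.  57.  78.] 0.71 [ 0.325 -0.237  0.096]
keeper [275. 121.  43.  32.] 0.89 [ 0.227  0.269 -0.001]
keeper_knob [274. 126.  40.  31.] 0.79 [0.305 0.205 0.092]
keeper_knob [213. 274.  34.  56.] 0.56 [ 0.592 -0.189  0.094]
jar [298. 275.  30.  34.] 0.67
[... 1440 characters left out ...]
tions': array([-1.15991372,  0.32095259, -0.07010117,  1.45052508,  0.02261667,
        1.37078315, -0.05688386]), 'qd': array([-1.00059512e-04, -5.71657648e-04, -1.58231714e-03, -8.72290605e-05,
       -2.11517092e-03,  8.50569430e-04, -2.04050463e-04]), 'joint_torque': array([ 4.11019037e-04, -4.91105533e+01, -4.03102096e-01, -3.12769675e+01,
       -6.37295377e-02,  3.36348172e-02,  4.56411271e-05]), 'position': array([0.25122731, 0.59950279, 0.23360475]), 'tool_rot': array([6.19105923e-01, 3.07990062e+00, 1.66567684e-04]), 'ft_force': array([0.51104871, 0.40710502, 0.66030982]), 'torque': array([-0.04009885,  0.01517789, -0.02143879]), 'grip_force': 0.0, 'grip_width': 0.9995618501978216}
```

View images.

```bash
python3 - <<'E'
from h import *
a=np.load('top.npz')['c'];b=np.load('scene.npz')['c']
A=cv2.resize(a[90:350,100:420],(640,520),interpolation=cv2.INTER_CUBIC);save(A,'t2.png')
B=cv2.resize(b[90:350,110:430],(640,520),interpolation=cv2.INTER_CUBIC);save(B,'s2.png')
E
```

```text
(no output)
```

View pics/t2.png

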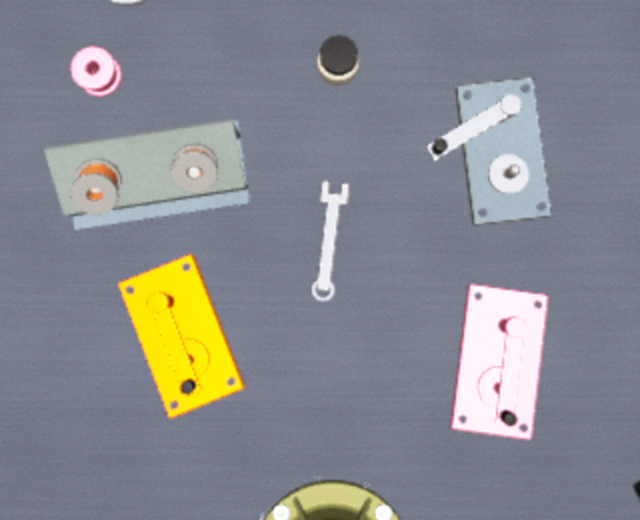

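View pics/s2.png

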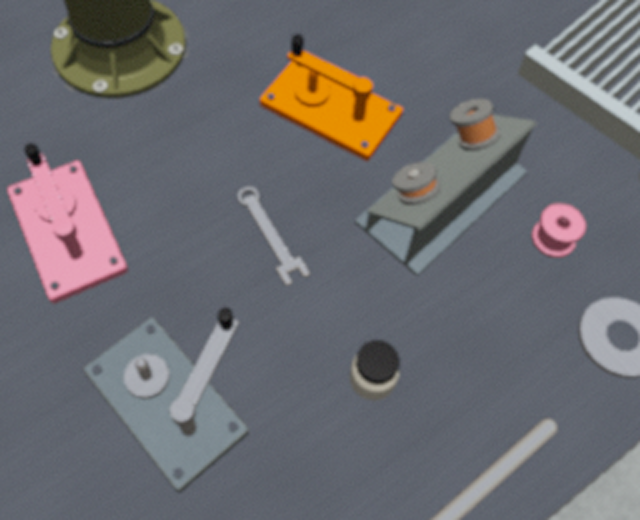

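Top picture: the tall spool is at px (148,183) on the rack, the short spool at (198,173), and the pink look-alike at (147,125). The stands are grey at (352,165), orange at (190,258) and pink at (350,270). The rack's longer spool and the grey stand with its open keeper fit the description. The crops confirm both. Now I'll measure.

```bash
cat > m.py <<'E'
from h import *
from scipy.optimize import least_squares
Ps=[np.load(c+'.npz')['P'].reshape(-1,3) for c in('top','scene')]
for nm,P in zip(('top','scene'),Ps):
    P=P[np.isfinite(P).all(1)]
    # rack plate plane
    m=(P[:,0]>.45)&(P[:,0]<.65)&(P[:,1]>.1)&(P[:,1]<.4)&(P[:,2]>.03)
    Q=P[m];rng=np.random.default_rng(0);best=0
    for _ in range(1500):
        a=Q[rng.choice(len(Q),3,False)];n=np.cross(a[1]-a[0],a[2]-a[0]);l=np.linalg.norm(n)
        if l<1e-5: continue
        n/=l;n*=np.sign(n[2])
        if not .65<n[2]<.95: continue
        k=np.abs((Q-a[0])@n)<.003
        if k.sum()>best: best=k.sum();K=k
    I=Q[K];c=I.mean(0);n=np.linalg.svd(I-c)[2][2];n*=np.sign(n[2])
    print(nm,'plate',best,c.round(4),'tilt',np.degrees(np.arccos(n[2])).round(1),'psi',np.arctan2(-n[1],-n[0]).round(3))
    psi=np.arctan2(-n[1],-n[0]);t=np.radians(35);n0=np.array([-np.sin(t)*np.cos(psi),-np.sin(t)*np.sin(psi),np.cos(t)])
    e1=np.array([-np.sin(psi),np.cos(psi),0]);e2=np.cross(n0,e1)
    h=(Q-c)@n0
    for name,H,y0 in(('tall',.05,.305),('short',.03,.178)):
        s=(np.abs(h-H)<.006)&(np.abs(Q[:,1]-y0)<.05);S=Q[s];uv=np.c_[S@e1,S@e2]
        f=lambda p:np.maximum(np.hypot(*(uv-p).T)-.030,0)-0*uv[:,0]
        # circle center: ring between 10 and 30
        g=lambda p:np.r_[np.maximum(np.hypot(*(uv-p).T)-.030,0),np.maximum(.010-np.hypot(*(uv-p).T),0)]
        med=np.median(uv,0);r=least_squares(g,med,loss='soft_l1',f_scale=.001)
        print(name,len(S),'h',np.median(h[s]).round(4),'med',(med[0]*e1+med[1]*e2+np.median(S@n0)*n0).round(4),'ctr',(r.x[0]*e1+r.x[1]*e2+np.median(S@n0)*n0).round(4))
    # stand
    S=P[(P[:,0]>.42)&(P[:,0]<.72)&(P[:,1]<-.08)&(P[:,1]>-.36)]
    b=S[np.abs(S[:,2]-.02)<.005];rc=cv2.minAreaRect((b[:,:2]*1000).astype(np.float32));print('base',rc)
    for lo,hi in((.026,.035),(.045,.08),(.085,.103),(.108,.135)):
        k=S[(S[:,2]>lo)&(S[:,2]<hi)]
        if len(k)>4: print(lo,hi,len(k),np.median(k,0).round(4),cv2.minAreaRect((k[:,:2]*1000).astype(np.float32)))
E
python3 m.py
```

```text
top plate 1839 [0.5421 0.2449 0.0875] tilt 34.9 psi 0.162
tall 356 h 0.0492 med [0.4966 0.31   0.1234] ctr [0.4957 0.3098 0.1228]
short 365 h 0.0297 med [0.5289 0.1833 0.1077] ctr [0.5268 0.1818 0.1061]
base ((571.3277587890625, -241.72723388671875), (200.0832061767578, 110.92303466796875), 6.331193923950195)
0.026 0.035 287 [ 0.5345 -0.2411  0.0302] ((571.9520874023438, -240.39785766601562), (186.9505615234375, 96.01092529296875), 3.968888521194458)
0.045 0.08 40 [ 0.5353 -0.2431  0.0683] ((569.6195068359375, -245.57229614257812), (15.216745376586914, 83.10028076171875), 88.73905944824219)
0.085 0.103 385 [ 0.5964 -0.195   0.0938] ((591.70458984375, -186.47096252441406), (26.227813720703125, 137.32078552246094), 29.883996963500977)
0.108 0.135 47 [ 0.5609 -0.1371  0.1264] ((560.7512817382812, -137.46119689941406), (14.955347061157227, 16.989694595336914), 44.78158950805664)
scene plate 1211 [0.5472 0.2353 0.0892] tilt 34.9 psi 0.159
tall 198 h 0.0497 med [0.499  0.3048 0.1242] ctr [0.4954 0.3058 0.1218]
short 235 h 0.0301 med [0.5306 0.1782 0.1082] ctr [0.5254 0.1801 0.1049]
base ((571.5253295898438, -244.17071533203125), (200.16848754882812, 110.0406265258789), 6.462996959686279)
0.026 0.035 317 [ 0.5414 -0.2486  0.029 ] ((569.7098388671875, -241.48080444335938), (165.413330078125, 82.55046081542969), 5.804431915283203)
0.045 0.08 74 [ 0.542  -0.2468  0.0622] ((582.4228515625, -243.2747802734375), (103.45101165771484, 17.70415687561035), 4.579983234405518)
0.085 0.103 535 [ 0.5969 -0.1984  0.0927] ((593.0746459960938, -190.02447509765625), (26.11995506286621, 138.9142608642578), 30.346946716308594)
0.108 0.135 59 [ 0.5636 -0.1418  0.125 ] ((561.8431396484375, -141.33482360839844), (16.341190338134766, 17.48874855041504), 57.44687271118164)
```

```bash
cat >> h.py <<'E'
psi=.16;t=np.radians(35)
n=np.array([-np.sin(t)*np.cos(psi),-np.sin(t)*np.sin(psi),np.cos(t)]);e1=np.array([-np.sin(psi),np.cos(psi),0])
def frame(z,y): return np.c_[np.cross(y,z),y,z]
RR=frame(-n,e1)
def plan(p,Rt):
    s=ctrl.get_state();Rc=R.from_rotvec(s["tool_rot"]);d=Rc.inv().apply(np.array(p)-s["position"])
    w=(Rc.inv()*R.from_matrix(Rt)).as_rotvec()
    print('t',round(s["time"],2),'slide',(d/.25).round(4),'ang',(w/np.radians(30)).round(4),'mm',(d*1e3).round(1),'deg',np.degrees(w).round(1))
E
python3 - <<'E'
from h import *
top=np.array([.4955,.308,.122]);mid=top-.025*n
print(mid)
plan(mid+.15*n,RR)
E
```

```text
[0.50965626 0.31028453 0.1015212 ]
t 0.9 slide [-1.1083 -0.8494  0.0368] ang [-0.3245 -1.1358 -1.0297] mm [-277.1 -212.4    9.2] deg [ -9.7 -34.1 -30.9]
```

```bash
python3 -m inch '[{"slide":[-0.2,-0.15,0],"angular":[-0.05,-0.19,-0.17],"claw":1},{"slide":[-0.4,-0.3,0],"angular":[-0.1,-0.38,-0.34],"claw":1},{"slide":[-0.6,-0.46,0],"angular":[-0.16,-0.57,-0.51],"claw":1},{"slide":[-0.75,-0.57,0],"angular":[-0.2,-0.76,-0.68],"claw":1},{"slide":[-0.85,-0.65,0],"angular":[-0.24,-0.85,-0.8],"claw":1},{"slide":[-0.95,-0.75,0],"angular":[-0.28,-0.95,-0.9],"claw":1},{"slide":[-1,-0.85,0.03],"angular":[-0.3,-1,-0.95],"claw":1},{"slide":[-1,-0.85,0.03],"angular":[-0.3,-1,-0.95],"claw":1}]' 40; python3 - <<'E'
from h import *
plan(np.array([.5097,.3103,.1015])+.15*n,RR)
E
```

```text
time: 1.7
position: [0.3994, 0.3009, 0.2237]
tool_rot: [-0.141, 2.601, 0.061]
ft_force: [0.1, -0.7, -0.7]
grip_width: 0.996
grip_force: 0.0
t 1.7 slide [-0.0865 -0.0285  0.0478] ang [-0.0233 -0.1385 -0.0931] mm [-21.6  -7.1  11.9] deg [-0.7 -4.2 -2.8]
```

```bash
python3 -m inch '[{"slide":[-0.087,-0.028,0.048],"angular":[-0.023,-0.138,-0.093],"claw":1},{"slide":[-0.087,-0.028,0.048],"angular":[-0.023,-0.138,-0.093],"claw":1},{"slide":[-0.087,-0.028,0.048],"angular":[-0.023,-0.138,-0.093],"claw":1},{"slide":[-0.087,-0.028,0.048],"angular":[-0.023,-0.138,-0.093],"claw":1}]'; cat > w.py <<'E'
from h import *
import sys
d,P=grab("wrist");np.savez('wr.npz',P=P,c=d["color"]);save(d["color"],sys.argv[1])
s=d["st"];Rc=R.from_rotvec(s["tool_rot"]).as_matrix()
print(s["position"],Rc.round(3).tolist())
Q=(P-s["position"])@Rc   # in tool
np.save('wt.npy',Q)
E
python3 w.py w1.png; python3 - <<'E'
from h import *
mid=np.array([.5097,.3103,.1015]);plan(mid+.15*n,RR)
P=np.load('wr.npz')['P'].reshape(-1,3);P=P[np.isfinite(P).all(1)]
e2=np.cross(n,e1)
X=np.c_[(P-mid)@e1,(P-mid)@e2,(P-mid)@n]
s=(np.hypot(X[:,0],X[:,1])<.05)
hh=np.histogram(X[s,2],bins=np.arange(-.04,.05,.004));print(hh[0],hh[1].round(3))
k=s&(np.abs(X[:,2]-.025)<.006);T=X[k]
print('top h',np.median(T[:,2]),'bounds',T.min(0),T.max(0),cv2.minEnclosingCircle((T[:,:2]*1000).astype(np.float32)))
c=T.mean(0);print('normal',np.linalg.svd(T-c)[2][2])
E
```

```text
time: 2.1
position: [0.4247, 0.3039, 0.2273]
tool_rot: [-0.209, 2.522, 0.07]
ft_force: [-0.6, 0.2, 0.1]
grip_width: 0.999
grip_force: 0.0
[0.42474821 0.30393744 0.22725759] [[-0.807, -0.165, 0.567], [-0.133, 0.986, 0.098], [-0.575, 0.003, -0.818]]
t 2.15 slide [ 0.0106 -0.0289  0.0065] ang [0.0117 0.004  0.0066] mm [ 2.7 -7.2  1.6] deg [0.3 0.1 0.2]
[   0    0    4  418 2742   33  214   14    4    6   10   19  172   71
   30   52 2659  107    0    0    0    0] [-0.04  -0.036 -0.032 -0.028 -0.024 -0.02  -0.016 -0.012 -0.008 -0.004
 -0.     0.004  0.008  0.012  0.016  0.02   0.024  0.028  0.032  0.036
  0.04   0.044  0.048]
top h 0.026715463735046272 bounds [-0.02917076 -0.02848767  0.01935669] [0.03048874 0.03155031 0.02913925] ((0.5436800122261047, 1.5236464738845825), 30.027076721191406)
normal [0.00188414 0.00411695 0.99998975]
```

View pics/w1.png

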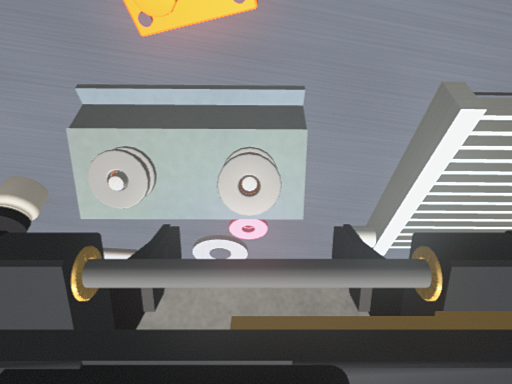

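The wrist picture shows the tall spool at (249,183) with both flange rims and the peg visible, and the short one at (120,178). The fitted rim radius is 30.0 mm, which confirms it. I'll approach down the axis.

```bash
python3 - <<'E'
from h import *
e2=np.cross(n,e1);mid=np.array([.5097,.3103,.1015])+.0005*e1+.0015*e2+.0017*n;print(mid.tolist())
plan(mid+.05*n,RR);plan(mid-.008*n,RR)
E
```

```text
[0.5074446815036463, 0.3104425069020945, 0.10203219382076471]
t 2.15 slide [ 0.0175 -0.0293  0.3996] ang [0.0117 0.004  0.0066] mm [ 4.4 -7.3 99.9] deg [0.3 0.1 0.2]
t 2.15 slide [ 0.0179 -0.0307  0.6316] ang [0.0117 0.004  0.0066] mm [  4.5  -7.7 157.9] deg [0.3 0.1 0.2]
```

```bash
python3 -m inch '[{"slide":[0.018,-0.03,0.1],"angular":[0.012,0.004,0.007],"claw":1},{"slide":[0.018,-0.03,0.2],"angular":[0.012,0.004,0.007],"claw":1},{"slide":[0.018,-0.03,0.3],"angular":[0.012,0.004,0.007],"claw":1},{"slide":[0.018,-0.03,0.4],"angular":[0.012,0.004,0.007],"claw":1},{"slide":[0.018,-0.03,0.4],"angular":[0.012,0.004,0.007],"claw":1},{"slide":[0.018,-0.03,0.4],"angular":[0.012,0.004,0.007],"claw":1}]'; python3 - <<'E'
from h import *
mid=np.array([.50744,.31044,.10203]);plan(mid+.05*n,RR);plan(mid-.008*n,RR)
E
```

```text
time: 2.75
position: [0.4792, 0.3049, 0.1423]
tool_rot: [-0.202, 2.524, 0.062]
ft_force: [0.7, -0.1, 0.0]
grip_width: 1.0
grip_force: 0.0
t 2.75 slide [-0.0018  0.0038 -0.0019] ang [-0.003  -0.001   0.0005] mm [-0.4  1.  -0.5] deg [-0.1 -0.   0. ]
t 2.75 slide [-0.0019  0.0042  0.2301] ang [-0.003  -0.001   0.0005] mm [-0.5  1.  57.5] deg [-0.1 -0.   0. ]
```

```bash
python3 -m inch '[{"slide":[-0.002,0.004,0.06],"angular":[0,0,0],"claw":1},{"slide":[-0.002,0.004,0.12],"angular":[0,0,0],"claw":1},{"slide":[-0.002,0.004,0.18],"angular":[0,0,0],"claw":1},{"slide":[-0.002,0.004,0.23],"angular":[0,0,0],"claw":1},{"slide":[-0.002,0.004,0.23],"angular":[0,0,0],"claw":1}]'; python3 -m inch '[{"slide":[0,0,0],"angular":[0,0,0],"claw":-1},{"slide":[0,0,0],"angular":[0,0,0],"claw":-1},{"slide":[0,0,0],"angular":[0,0,0],"claw":-1},{"slide":[0,0,0],"angular":[0,0,0],"claw":-1},{"slide":[0,0,0],"angular":[0,0,0],"claw":-1},{"slide":[0,0,0],"angular":[0,0,0],"claw":-1},{"slide":[0,0,0],"angular":[0,0,0],"claw":-1},{"slide":[0,0,0],"angular":[0,0,0],"claw":-1}]' 45
```

```text
time: 3.25
position: [0.5123, 0.3112, 0.096]
tool_rot: [-0.202, 2.523, 0.063]
ft_force: [0.3, -0.7, -0.2]
grip_width: 1.0
grip_force: 0.0
time: 4.05
position: [0.5123, 0.3115, 0.0964]
tool_rot: [-0.202, 2.523, 0.064]
ft_force: [-3.6, 0.1, 5.5]
grip_width: 0.675
grip_force: 45.0
```

Gripped on the flanges, with an opening of about 59 mm. I'll draw it off along the peg.

```bash
python3 -m inch '[{"slide":[0,0,-0.03],"angular":[0,0,0],"claw":-1},{"slide":[0,0,-0.07],"angular":[0,0,0],"claw":-1},{"slide":[0,0,-0.12],"angular":[0,0,0],"claw":-1},{"slide":[0,0,-0.17],"angular":[0,0,0],"claw":-1},{"slide":[0,0,-0.22],"angular":[0,0,0],"claw":-1},{"slide":[0,0,-0.28],"angular":[0,0,0],"claw":-1},{"slide":[0,0,-0.34],"angular":[0,0,0],"claw":-1},{"slide":[0,0,-0.4],"angular":[0,0,0],"claw":-1},{"slide":[0,0,-0.4],"angular":[0,0,0],"claw":-1},{"slide":[0,0,-0.4],"angular":[0,0,0],"claw":-1}]'
python3 - <<'E'
from h import *
# stand closing axis dir at -10deg ; target hover
a=np.radians(-5);y=np.array([np.cos(a),np.sin(a),0]);RS=frame(np.array([0,0,-1.]),y)
s=ctrl.get_state();print(s['grip_width'],s['joint_positions'].round(2))
for yy in(y,-y): plan([.5355,-.243,.25],frame(np.array([0,0,-1.]),yy))
E
```

```text
time: 5.05
position: [0.4553, 0.3013, 0.1771]
tool_rot: [-0.201, 2.524, 0.062]
ft_force: [0.1, -0.5, -3.5]
grip_width: 0.677
grip_force: 45.0
0.6770250370862012 [-0.96 -0.19  0.07  2.24  0.65  0.72  0.42]
t 5.05 slide [-0.1432 -2.2008 -0.2531] ang [1.0543 0.8246 3.3491] mm [ -35.8 -550.2  -63.3] deg [ 31.6  24.7 100.5]
t 5.05 slide [-0.1432 -2.2008 -0.2531] ang [-0.7723  0.9875 -2.4454] mm [ -35.8 -550.2  -63.3] deg [-23.2  29.6 -73.4]
```

```bash
cat >> h.py <<'E'
def down(deg):
    a=np.radians(deg);return frame(np.array([0,0,-1.]),np.array([np.cos(a),np.sin(a),0]))
E
python3 - <<'E'
from h import *
W=[((.46,.24,.26),90),((.5,.06,.26),61),((.53,-.1,.26),32),((.5355,-.243,.26),3),((.5355,-.243,.26),-5)]
s=ctrl.get_state();p=s['position'];Rc=R.from_rotvec(s['tool_rot'])
for q,a in W:
    Rn=R.from_matrix(down(a));print((Rc.inv().apply(np.array(q)-p)/.25).round(3),((Rc.inv()*Rn).as_rotvec()/np.radians(30)).round(3));p,Rc=np.array(q),Rn
E
```

```text
[-0.173 -0.245 -0.283] [0.091 1.164 0.295]
[-0.16 -0.72  0.  ] [0.    0.    0.967]
[-0.415 -0.502  0.   ] [0.    0.    0.967]
[-0.497 -0.284  0.   ] [0.    0.    0.967]
[0. 0. 0.] [0.    0.    0.267]
```

```bash
python3 -m inch '[{"slide":[-0.03,-0.05,-0.1],"angular":[0.02,0.2,0.05],"claw":-1},{"slide":[-0.07,-0.1,-0.2],"angular":[0.04,0.4,0.1],"claw":-1},{"slide":[-0.11,-0.15,-0.28],"angular":[0.06,0.6,0.15],"claw":-1},{"slide":[-0.15,-0.2,-0.28],"angular":[0.07,0.8,0.2],"claw":-1},{"slide":[-0.17,-0.24,-0.28],"angular":[0.08,1,0.25],"claw":-1},{"slide":[-0.17,-0.24,-0.28],"angular":[0.08,1,0.25],"claw":-1},{"slide":[-0.17,-0.24,-0.28],"angular":[0.08,1,0.25],"claw":-1}]'; python3 - <<'E'
from h import *
plan((.5,.06,.26),down(61)); print(ctrl.get_state()['joint_positions'].round(2))
E
```

```text
time: 5.75
position: [0.4603, 0.241, 0.2578]
tool_rot: [-0.033, 3.056, 0.005]
ft_force: [-1.1, -0.1, -3.1]
grip_width: 0.677
grip_force: 45.0
t 5.75 slide [-0.1436 -0.7272  0.0018] ang [0.0473 0.1587 1.0072] mm [ -35.9 -181.8    0.5] deg [ 1.4  4.8 30.2]
[-0.93 -0.04  0.36  1.81  0.06  1.3   1.01]
```

```bash
python3 -m inch '[{"slide":[-0.02,-0.12,0],"angular":[0.01,0.03,0.17],"claw":-1},{"slide":[-0.05,-0.24,0],"angular":[0.02,0.06,0.34],"claw":-1},{"slide":[-0.08,-0.36,0],"angular":[0.03,0.09,0.51],"claw":-1},{"slide":[-0.11,-0.5,0],"angular":[0.04,0.12,0.68],"claw":-1},{"slide":[-0.13,-0.62,0],"angular":[0.05,0.15,0.85],"claw":-1},{"slide":[-0.145,-0.73,0],"angular":[0.05,0.16,1],"claw":-1},{"slide":[-0.145,-0.73,0],"angular":[0.05,0.16,1],"claw":-1}]'
python3 -m inch '[{"slide":[-0.07,-0.08,0],"angular":[0,0,0.16],"claw":-1},{"slide":[-0.14,-0.16,0],"angular":[0,0,0.32],"claw":-1},{"slide":[-0.21,-0.25,0],"angular":[0,0,0.48],"claw":-1},{"slide":[-0.28,-0.34,0],"angular":[0,0,0.64],"claw":-1},{"slide":[-0.35,-0.42,0],"angular":[0,0,0.8],"claw":-1},{"slide":[-0.415,-0.5,0],"angular":[0,0,0.97],"claw":-1},{"slide":[-0.415,-0.5,0],"angular":[0,0,0.97],"claw":-1}]';  python3 - <<'E'
from h import *
plan((.5355,-.20,.26),down(4)); print(ctrl.get_state()['joint_positions'].round(2))
E
python3 w.py w2.png
```

```text
time: 6.45
position: [0.5, 0.0548, 0.2611]
tool_rot: [0.791, 3.04, -0.002]
ft_force: [-0.0, -0.6, -3.3]
grip_width: 0.676
grip_force: 45.0
time: 7.15
position: [0.5307, -0.1053, 0.2614]
tool_rot: [1.532, 2.741, -0.003]
ft_force: [0.4, -0.3, -3.3]
grip_width: 0.68
grip_force: 45.0
t 7.15 slide [-0.3326 -0.1822  0.0066] ang [-8.000e-04  4.400e-03  9.202e-01] mm [-83.2 -45.5   1.6] deg [-0.   0.1 27.6]
[-0.56  0.08  0.75  1.71 -0.05  1.38  0.75]
[ 0.53070411 -0.10530495  0.26142589] [[-0.524, 0.852, 0.0], [0.852, 0.524, -0.002], [-0.002, -0.001, -1.0]]
```

View pics/w2.png

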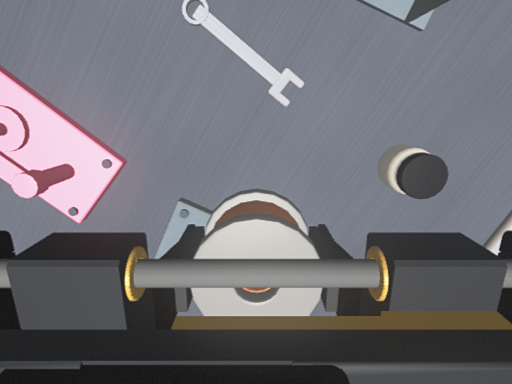

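Wrist picture: the held spool's top flange is at (258,270), the wrench and jar are undisturbed, and the camera looks towards tool +x. I'll move past the stand so the spindle comes into view, then measure it together with the held spool.

```bash
python3 -m inch '[{"slide":[-0.08,-0.04,0],"angular":[0,0,0.15],"claw":-1},{"slide":[-0.16,-0.08,0],"angular":[0,0,0.3],"claw":-1},{"slide":[-0.24,-0.13,0],"angular":[0,0,0.45],"claw":-1},{"slide":[-0.33,-0.18,0],"angular":[0,0,0.6],"claw":-1},{"slide":[-0.43,-0.24,0],"angular":[0,0,0.75],"claw":-1},{"slide":[-0.54,-0.3,0],"angular":[0,0,0.92],"claw":-1},{"slide":[-0.66,-0.38,0],"angular":[0,0,0.92],"claw":-1},{"slide":[-0.76,-0.45,0],"angular":[0,0,0.92],"claw":-1},{"slide":[-0.86,-0.51,0],"angular":[0,0,0.92],"claw":-1},{"slide":[-0.86,-0.51,0],"angular":[0,0,0.92],"claw":-1}]'; python3 w.py w3.png
cat > v.py <<'E'
from h import *
P=np.load('wr.npz')['P'].reshape(-1,3);Q=np.load('wt.npy').reshape(-1,3)
k=(np.abs(Q[:,0])<.035)&(np.abs(Q[:,1])<.028)&(Q[:,2]>-.045)&(Q[:,2]<-.02);S=Q[k]
med=np.median(S[:,2]);S=S[np.abs(S[:,2]-med)<.004];c=S.mean(0);print('held top z',med,len(S),'norm',np.linalg.svd(S-c)[2][2],'x',S[:,0].min(),S[:,0].max(),'y',S[:,1].min(),S[:,1].max())
def box(r):return (P[:,0]>r[0])&(P[:,0]<r[1])&(P[:,1]>r[2])&(P[:,1]<r[3])
A=P[box((.49,.58,-.29,-.2))]
s=A[np.abs(A[:,2]-.03)<.004];print('seat',len(s),np.median(s[:,2]),cv2.minEnclosingCircle((s[:,:2]*1e3).astype(np.float32)))
for lo,hi in((.04,.055),(.055,.066),(.0715,.079)):
    g=A[(A[:,2]>lo)&(A[:,2]<hi)];print(lo,len(g),g.mean(0) if len(g) else 0,cv2.minEnclosingCircle((g[:,:2]*1e3).astype(np.float32)) if len(g)>3 else 0)
B=P[box((.5,.62,-.2,-.09))];g=B[B[:,2]>.12];print('knob',len(g),g.mean(0) if len(g) else 0)
E
python3 v.py
```

```text
time: 8.2
position: [0.5349, -0.3562, 0.2611]
tool_rot: [2.142, 2.297, -0.007]
ft_force: [-1.2, 0.2, -2.8]
grip_width: 0.675
grip_force: 45.0
[ 0.53490417 -0.35623679  0.26105502] [[-0.07, 0.998, -0.002], [0.998, 0.07, -0.004], [-0.004, -0.003, -1.0]]
held top z -0.03218293859210811 7173 norm [ 0.00223892  0.00217322 -0.99999513] x -0.01834078417953341 0.029780319359468076 y -0.027957746201633462 0.027974084640683787
seat 1691 0.030619530416400087 ((535.5814208984375, -247.684326171875), 27.83331298828125)
0.04 13 [ 0.53539192 -0.2539798   0.04653106] ((535.2677001953125, -251.14747619628906), 6.8508100509643555)
0.055 14 [ 0.53389774 -0.25276749  0.06130735] ((535.4823608398438, -247.78964233398438), 7.750513076782227)
0.0715 95 [ 0.5354872  -0.24774159  0.07396467] ((535.7139892578125, -247.56912231445312), 5.590753555297852)
knob 0 0
```

View pics/w3.png

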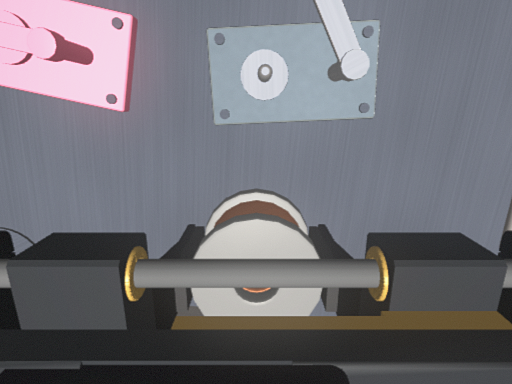

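The wrist picture shows the grey seat at (265,73), the spindle tip at (265,71) and the keeper post at (355,63). The seat fit gives (0.5356, -0.2476), r 27.8 mm (28 expected), z 0.0306. The held spool is square to the tool.

```bash
python3 - <<'E'
from h import *
d=ctrl.get_image("wrist");print(np.array(d["tool_from_camera"])[:3,3])
Q=np.load('wt.npy').reshape(-1,3)
S=Q[(np.abs(Q[:,2]+.0322)<.003)&(Q[:,0]>.005)&(Q[:,0]<.04)&(np.abs(Q[:,1])<.03)]
# rim: max x per y bin
b=[(y,S[np.abs(S[:,1]-y)<.0008,0].max()) for y in np.arange(-.016,.0161,.002)]
print(np.median([x-np.sqrt(.03**2-y*y) for y,x in b]))
plan((.5356,-.2476,.135),down(4))
E
```

```text
[ 0.07360121 -0.00020555 -0.15177235]
-0.00047610010525798996
t 8.3 slide [0.4132 0.0266 0.5036] ang [-0.0021 -0.0011  0.0115] mm [103.3   6.6 125.9] deg [-0.1 -0.   0.3]
```

```bash
python3 -m inch '[{"slide":[0.1,0.007,0],"angular":[0,0,0],"claw":-1},{"slide":[0.2,0.014,0],"angular":[0,0,0],"claw":-1},{"slide":[0.3,0.02,0.08],"angular":[0,0,0],"claw":-1},{"slide":[0.38,0.026,0.18],"angular":[0,0,0],"claw":-1},{"slide":[0.414,0.027,0.28],"angular":[0,0,0],"claw":-1},{"slide":[0.414,0.027,0.38],"angular":[0,0,0],"claw":-1},{"slide":[0.414,0.027,0.46],"angular":[0,0,0],"claw":-1},{"slide":[0.414,0.027,0.5],"angular":[0,0,0],"claw":-1},{"slide":[0.414,0.027,0.5],"angular":[0,0,0],"claw":-1},{"slide":[0.414,0.027,0.5],"angular":[0,0,0],"claw":-1}]'; python3 - <<'E'
from h import *
plan((.5356,-.2472,.0955),down(4))
d,P=grab("scene");np.savez('s3.npz',P=P,c=d["color"])
c=d["color"][225:345,130:270];save(cv2.resize(c,(700,600),interpolation=cv2.INTER_CUBIC),'s3.png')
E
```

```text
time: 9.3
position: [0.537, -0.2454, 0.1371]
tool_rot: [2.13, 2.309, 0.002]
ft_force: [0.7, -0.1, -2.3]
grip_width: 0.678
grip_force: 45.0
t 9.3 slide [-0.0069 -0.0063  0.1665] ang [ 0.0021 -0.0014  0.0207] mm [-1.7 -1.6 41.6] deg [ 0.1 -0.   0.6]
```

View pics/s3.png

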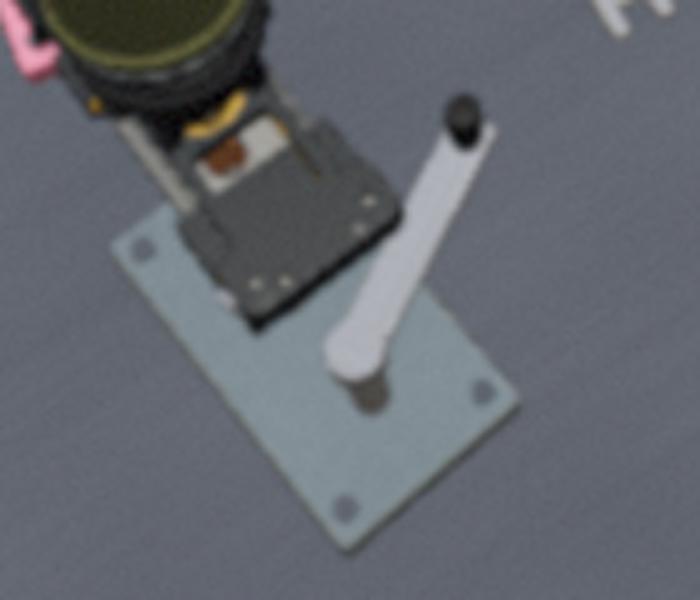

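The gripper is clear of the keeper: its knob is at (463,115) and its hinge at (355,345) in the crop. I'll lower to just above the spindle tip and correct there.

```bash
python3 -m inch '[{"slide":[-0.007,-0.006,0.05],"angular":[0,0,0.02],"claw":-1},{"slide":[-0.007,-0.006,0.1],"angular":[0,0,0.02],"claw":-1},{"slide":[-0.007,-0.006,0.15],"angular":[0,0,0.02],"claw":-1},{"slide":[-0.007,-0.006,0.166],"angular":[0,0,0.02],"claw":-1},{"slide":[-0.007,-0.006,0.166],"angular":[0,0,0.02],"claw":-1},{"slide":[-0.007,-0.006,0.166],"angular":[0,0,0.02],"claw":-1}]'; python3 - <<'E'
from h import *
plan((.5356,-.2472,.0478),down(4))
E
```

```text
time: 9.95
position: [0.5352, -0.2474, 0.0948]
tool_rot: [-2.142, -2.297, -0.001]
ft_force: [-0.9, 0.3, -3.1]
grip_width: 0.677
grip_force: 45.0
t 9.95 slide [0.0004 0.0018 0.188 ] ang [-0.     -0.0016  0.0003] mm [ 0.1  0.5 47. ] deg [-0. -0.  0.]
```

Aligned. I'll lower slowly past the tip, watching the force.

```bash
python3 -m inch '[{"slide":[0,0.001,0.01],"angular":[0,0,0],"claw":-1},{"slide":[0,0.001,0.02],"angular":[0,0,0],"claw":-1},{"slide":[0,0.001,0.03],"angular":[0,0,0],"claw":-1},{"slide":[0,0.001,0.04],"angular":[0,0,0],"claw":-1},{"slide":[0,0.001,0.05],"angular":[0,0,0],"claw":-1},{"slide":[0,0.001,0.06],"angular":[0,0,0],"claw":-1},{"slide":[0,0.001,0.07],"angular":[0,0,0],"claw":-1}]'; python3 - <<'E'
from h import *
plan((.5356,-.2472,.0478),down(4))
E
```

```text
time: 10.65
position: [0.5353, -0.2471, 0.077]
tool_rot: [-2.142, -2.297, -0.001]
ft_force: [0.9, 0.5, -3.2]
grip_width: 0.677
grip_force: 45.0
t 10.65 slide [-0.0006  0.0012  0.1169] ang [-0.0002 -0.0022  0.0006] mm [-0.1  0.3 29.2] deg [-0.  -0.1  0. ]
```

No contact force, and the bottom is about 15 mm below the tip. I'll continue to 2 mm short of the seat.

```bash
python3 -m inch '[{"slide":[0,0.001,0.015],"angular":[0,0,0],"claw":-1},{"slide":[0,0.001,0.03],"angular":[0,0,0],"claw":-1},{"slide":[0,0.001,0.045],"angular":[0,0,0],"claw":-1},{"slide":[0,0.001,0.06],"angular":[0,0,0],"claw":-1},{"slide":[0,0.001,0.075],"angular":[0,0,0],"claw":-1},{"slide":[0,0.001,0.09],"angular":[0,0,0],"claw":-1},{"slide":[0,0.001,0.1],"angular":[0,0,0],"claw":-1},{"slide":[0,0.001,0.108],"angular":[0,0,0],"claw":-1},{"slide":[0,0.001,0.108],"angular":[0,0,0],"claw":-1}]'; python3 -m inch '[{"slide":[0,0,0.003],"angular":[0,0,0],"claw":-1},{"slide":[0,0,0.006],"angular":[0,0,0],"claw":-1},{"slide":[0,0,0.008],"angular":[0,0,0],"claw":-1},{"slide":[0,0,0.008],"angular":[0,0,0],"claw":-1}]'
```

```text
time: 11.55
position: [0.5354, -0.247, 0.05]
tool_rot: [-2.141, -2.297, -0.001]
ft_force: [0.1, -0.1, -3.3]
grip_width: 0.679
grip_force: 45.0
time: 11.95
position: [0.5355, -0.2471, 0.0483]
tool_rot: [-2.142, -2.297, -0.001]
ft_force: [-0.6, 0.5, -3.5]
grip_width: 0.678
grip_force: 45.0
```

Still no contact. I'll go down in 0.5 mm steps.

```bash
python3 -m inch '[{"slide":[0,0,0.002],"angular":[0,0,0],"claw":-1},{"slide":[0,0,0.004],"angular":[0,0,0],"claw":-1},{"slide":[0,0,0.004],"angular":[0,0,0],"claw":-1}]'; python3 -m inch '[{"slide":[0,0,0.002],"angular":[0,0,0],"claw":-1},{"slide":[0,0,0.004],"angular":[0,0,0],"claw":-1},{"slide":[0,0,0.004],"angular":[0,0,0],"claw":-1}]'
```

```text
time: 12.25
position: [0.5356, -0.2471, 0.0481]
tool_rot: [-2.141, -2.297, -0.002]
ft_force: [-3.9, 0.6, 5.2]
grip_width: 0.674
grip_force: 45.0
time: 12.55
position: [0.5356, -0.247, 0.048]
tool_rot: [-2.141, -2.297, -0.003]
ft_force: [-6.1, 3.2, 11.9]
grip_width: 0.678
grip_force: 45.0
```

Seated: the force rises at the predicted height. I'll release and retreat straight up.

```bash
python3 -m inch '[{"slide":[0,0,-0.002],"angular":[0,0,0],"claw":-0.2},{"slide":[0,0,-0.002],"angular":[0,0,0],"claw":0.6},{"slide":[0,0,-0.002],"angular":[0,0,0],"claw":1},{"slide":[0,0,-0.002],"angular":[0,0,0],"claw":1},{"slide":[0,0,-0.002],"angular":[0,0,0],"claw":1},{"slide":[0,0,-0.002],"angular":[0,0,0],"claw":1}]'; python3 -m inch '[{"slide":[0,0,-0.04],"angular":[0,0,0],"claw":1},{"slide":[0,0,-0.1],"angular":[0,0,0],"claw":1},{"slide":[0,0,-0.2],"angular":[0,0,0],"claw":1},{"slide":[0,0,-0.3],"angular":[0,0,0],"claw":1},{"slide":[0,0,-0.4],"angular":[0,0,0],"claw":1},{"slide":[0,0,-0.5],"angular":[0,0,0],"claw":1},{"slide":[0,0,-0.6],"angular":[0,0,0],"claw":1},{"slide":[-0.2,0,-0.68],"angular":[0,0,0],"claw":0},{"slide":[-0.4,0,-0.68],"angular":[0,0,0],"claw":-1},{"slide":[-0.4,0,-0.68],"angular":[0,0,0],"claw":-1}]'; python3 w.py w4.png; python3 - <<'E'
from h import *
for nm in("wrist","scene","top"):
    if nm=="wrist": P=np.load('wr.npz')['P']
    else: d,P=grab(nm);np.savez(nm+'4.npz',P=P,c=d["color"])
    P=P.reshape(-1,3);P=P[np.isfinite(P).all(1)]
    def box(r):return (P[:,0]>r[0])&(P[:,0]<r[1])&(P[:,1]>r[2])&(P[:,1]<r[3])
    A=P[box((.49,.581,-.29,-.2))];A=A[(A[:,2]>.068)&(A[:,2]<.09)]
    if len(A)>10: c=A.mean(0);print(nm,'top',len(A),np.median(A[:,2]),cv2.minEnclosingCircle((A[:,:2]*1e3).astype(np.float32)),np.linalg.svd(A-c)[2][2])
    B=P[box((.5,.64,-.27,-.08))]
    g=B[(B[:,2]>.12)&(B[:,2]<.133)];print('knob',len(g),np.median(g,0) if len(g) else 0)
    g=B[np.abs(B[:,2]-.093)<.004];print('arm',len(g),cv2.minAreaRect((g[:,:2]*1e3).astype(np.float32)) if len(g)>9 else 0)
E
```

```text
time: 13.15
position: [0.5356, -0.2472, 0.0467]
tool_rot: [-2.142, -2.298, -0.001]
ft_force: [0.5, -0.1, -0.7]
grip_width: 0.98
grip_force: 0.0
time: 14.15
position: [0.5398, -0.3556, 0.2193]
tool_rot: [2.15, 2.284, -0.007]
ft_force: [-1.5, -1.1, 0.5]
grip_width: 0.812
grip_force: 0.0
[ 0.53982031 -0.35560106  0.2193055 ] [[-0.061, 0.998, 0.001], [0.998, 0.061, -0.007], [-0.007, 0.0, -1.0]]
wrist top 3691 0.08052022041395485 ((535.2930297851562, -247.40377807617188), 29.9072322845459) [-0.00135647  0.00129559 -0.99999824]
knob 0 0
arm 1725 ((610.3282470703125, -221.0321044921875), (27.12704086303711, 66.23831176757812), 28.16866683959961)
scene top 458 0.07865425495665435 ((535.8079223632812, -247.96485900878906), 30.253564834594727) [-0.01956609 -0.00221117 -0.99980612]
knob 45 [ 0.56263117 -0.14091332  0.12578018]
arm 473 ((591.6182250976562, -191.79400634765625), (25.746652603149414, 137.69715881347656), 32.38588333129883)
top top 368 0.0798701984234561 ((535.9232177734375, -245.23451232910156), 29.91950035095215) [ 9.81009497e-04 -1.92027611e-03  9.99997675e-01]
knob 39 [ 0.56078939 -0.137917    0.12779373]
arm 311 ((589.7673950195312, -187.66949462890625), (26.048492431640625, 137.0491180419922), 31.91733741760254)
```

View pics/w4.png

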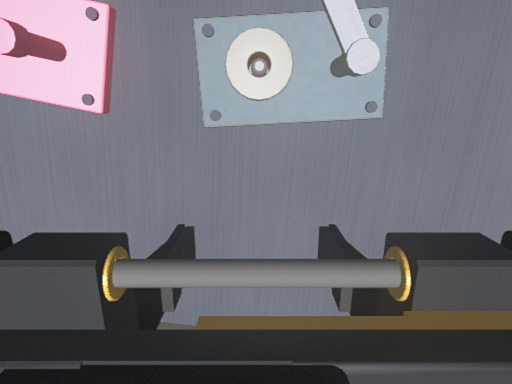

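The spool is home: its top is at z 0.0805, centred at (0.5353, -0.2474), level, and the picture shows it at (260,65) with the spindle inside. Next is the keeper: a light grip on the knob, led round an arc of 115 mm radius about the hinge at (0.620, -0.238).

```bash
python3 - <<'E'
from h import *
plan((.561,-.1395,.2),down(64))
E
```

```text
t 14.3 slide [0.8241 0.1316 0.0705] ang [ 1.9000e-03 -1.8000e-03 -2.0023e+00] mm [206.   32.9  17.6] deg [  0.1  -0.1 -60.1]
```

```bash
python3 -m inch '[{"slide":[0.15,0.02,0],"angular":[0,0,-0.2],"claw":1},{"slide":[0.3,0.04,0],"angular":[0,0,-0.4],"claw":1},{"slide":[0.45,0.06,0],"angular":[0,0,-0.6],"claw":1},{"slide":[0.6,0.09,0],"angular":[0,0,-0.8],"claw":1},{"slide":[0.75,0.12,0],"angular":[0,0,-1],"claw":1},{"slide":[0.824,0.13,0],"angular":[0,0,-1],"claw":1},{"slide":[0.824,0.13,0],"angular":[0,0,-1],"claw":1}]' 5; python3 -m inch '[{"slide":[0,0,0],"angular":[0,0,-0.25],"claw":1},{"slide":[0,0,0],"angular":[0,0,-0.5],"claw":1},{"slide":[0,0,0],"angular":[0,0,-0.75],"claw":1},{"slide":[0,0,0],"angular":[0,0,-1],"claw":1},{"slide":[0,0,0],"angular":[0,0,-1],"claw":1},{"slide":[0,0,0],"angular":[0,0,-1],"claw":1}]'; python3 - <<'E'
from h import *
print(ctrl.get_state()['joint_positions'].round(2));plan((.561,-.1395,.111),down(64))
E
```

```text
time: 15.0
position: [0.5613, -0.1324, 0.217]
tool_rot: [-1.46, -2.78, -0.006]
ft_force: [-0.6, -0.4, 1.1]
grip_width: 0.995
grip_force: 0.0
time: 15.6
position: [0.5603, -0.1395, 0.2171]
tool_rot: [-0.711, -3.06, -0.002]
ft_force: [0.9, 0.1, -0.1]
grip_width: 1.002
grip_force: 0.0
[-0.42  0.2   0.7   1.68 -0.14  1.31  1.43]
t 15.6 slide [-0.0026  0.0009  0.4245] ang [ 0.0021 -0.0008 -0.0059] mm [ -0.7   0.2 106.1] deg [ 0.1 -0.  -0.2]
```

```bash
python3 -m inch '[{"slide":[-0.003,0,0.1],"angular":[0,0,0],"claw":1},{"slide":[-0.003,0,0.2],"angular":[0,0,0],"claw":1},{"slide":[-0.003,0,0.3],"angular":[0,0,0],"claw":0.5},{"slide":[-0.003,0,0.37],"angular":[0,0,0],"claw":0.3},{"slide":[-0.003,0,0.424],"angular":[0,0,0],"claw":0},{"slide":[-0.003,0,0.424],"angular":[0,0,0],"claw":0}]'; python3 -m inch '[{"slide":[0,0,0],"angular":[0,0,0],"claw":-1},{"slide":[0,0,0],"angular":[0,0,0],"claw":-1},{"slide":[0,0,0],"angular":[0,0,0],"claw":-1},{"slide":[0,0,0],"angular":[0,0,0],"claw":-1},{"slide":[0,0,0],"angular":[0,0,0],"claw":-1},{"slide":[0,0,0],"angular":[0,0,0],"claw":-1},{"slide":[0,0,0],"angular":[0,0,0],"claw":-1}]' 5; python3 - <<'E'
from h import *
s=ctrl.get_state();p=s['position'];print(s['grip_width']*87)
H=np.array([.6201,-.2381]);v=p[:2]-H;print(np.hypot(*v),np.degrees(np.arctan2(v[1],v[0])))
Rc=R.from_rotvec(s['tool_rot'])
v0=.115*np.array([np.cos(a0:=np.arctan2(v[1],v[0])),np.sin(a0)])
for a in list(np.arange(125,186,5))+[186.4,188]:
    t=.115*np.array([np.cos(np.radians(a)),np.sin(np.radians(a))])-v0
    print(a,(Rc.inv().apply([*t,0])/.25).round(3))
E
```

```text
time: 16.2
position: [0.5599, -0.1392, 0.1092]
tool_rot: [-0.708, -3.057, -0.001]
ft_force: [-1.2, -0.1, 0.1]
grip_width: 0.722
grip_force: 0.0
time: 16.9
position: [0.5613, -0.1395, 0.1111]
tool_rot: [-0.706, -3.061, -0.002]
ft_force: [-0.2, -0.4, 1.6]
grip_width: 0.207
grip_force: 5.0
18.00845995670399
0.11480726310053017 120.78060438310892
125 [ 0.018 -0.029 -0.   ]
130 [ 0.035 -0.065 -0.   ]
135 [ 0.05  -0.102 -0.   ]
140 [ 0.062 -0.141 -0.   ]
145 [ 0.07 -0.18 -0.  ]
150 [ 0.074 -0.22  -0.   ]
155 [ 0.075 -0.26  -0.   ]
160 [ 0.073 -0.3   -0.   ]
165 [ 0.067 -0.34  -0.   ]
170 [ 0.057 -0.379 -0.   ]
175 [ 0.045 -0.417 -0.   ]
180 [ 0.029 -0.454 -0.001]
185 [ 0.01  -0.489 -0.001]
186.4 [ 0.004 -0.498 -0.001]
188 [-0.003 -0.509 -0.001]
```

The knob is held (18.0 mm opening, radius 114.8 mm). Swinging it closed now.

```bash
python3 -m inch '[{"slide":[0.018,-0.03,0],"angular":[0,0,0],"claw":-1},{"slide":[0.035,-0.065,0],"angular":[0,0,0],"claw":-1},{"slide":[0.05,-0.102,0],"angular":[0,0,0],"claw":-1},{"slide":[0.062,-0.141,0],"angular":[0,0,0],"claw":-1},{"slide":[0.07,-0.18,0],"angular":[0,0,0],"claw":-1},{"slide":[0.074,-0.22,0],"angular":[0,0,0],"claw":-1},{"slide":[0.075,-0.26,0],"angular":[0,0,0],"claw":-1},{"slide":[0.073,-0.3,0],"angular":[0,0,0],"claw":-1},{"slide":[0.073,-0.3,0],"angular":[0,0,0],"claw":-1}]'
python3 -m inch '[{"slide":[-0.006,-0.04,0],"angular":[0,0,0],"claw":-1},{"slide":[-0.016,-0.079,0],"angular":[0,0,0],"claw":-1},{"slide":[-0.028,-0.117,0],"angular":[0,0,0],"claw":-1},{"slide":[-0.044,-0.154,0],"angular":[0,0,0],"claw":-1},{"slide":[-0.063,-0.189,0],"angular":[0,0,0],"claw":-1},{"slide":[-0.069,-0.198,0],"angular":[0,0,0],"claw":-1},{"slide":[-0.073,-0.204,0],"angular":[0,0,0],"claw":-1},{"slide":[-0.073,-0.204,0],"angular":[0,0,0],"claw":-1}]'
python3 - <<'E'
from h import *
s=ctrl.get_state();p=s['position'];v=p[:2]-[.6201,-.2381];print(s['grip_width']*87,s['ft_force'],np.hypot(*v),np.degrees(np.arctan2(v[1],v[0]))%360)
E
```

```text
time: 17.8
position: [0.5107, -0.2013, 0.1107]
tool_rot: [-0.711, -3.059, 0.001]
ft_force: [-1.2, 0.4, 0.9]
grip_width: 0.206
grip_force: 5.0
time: 18.6
position: [0.5057, -0.2505, 0.1105]
tool_rot: [-0.704, -3.058, -0.008]
ft_force: [-2.4, 6.8, 3.4]
grip_width: 0.204
grip_force: 5.0
17.743921403195266 [-2.4138636   6.81860791  3.3562247 ] 0.11507148221967137 186.1946087344488
```

The stop is reached, with about 7 N of reaction at 186.2°. I'll release, go up and check.

```bash
python3 -m inch '[{"slide":[0,0,0],"angular":[0,0,0],"claw":-0.4},{"slide":[0,0,0],"angular":[0,0,0],"claw":-0.2},{"slide":[0,0,0],"angular":[0,0,0],"claw":0},{"slide":[0,0,0],"angular":[0,0,0],"claw":0}]'; python3 -m inch '[{"slide":[0,0,-0.1],"angular":[0,0,0],"claw":0},{"slide":[0,0,-0.25],"angular":[0,0,0],"claw":0},{"slide":[0,0,-0.4],"angular":[0,0,0],"claw":0},{"slide":[-0.1,0.2,-0.5],"angular":[0,0,0],"claw":0},{"slide":[-0.2,0.4,-0.5],"angular":[0,0,0],"claw":0},{"slide":[-0.3,0.6,-0.5],"angular":[0,0,0],"claw":0},{"slide":[-0.3,0.8,-0.5],"angular":[0,0,0],"claw":0},{"slide":[-0.3,0.8,-0.5],"angular":[0,0,0],"claw":0},{"slide":[-0.3,0.8,-0.5],"angular":[0,0,0],"claw":0}]'; python3 - <<'E'
from h import *
for nm in("scene","top"):
    d,P=grab(nm)
    if nm=="scene": save(cv2.resize(d["color"][200:360,110:310],(750,600),interpolation=cv2.INTER_CUBIC),'s5.png')
    P=P.reshape(-1,3);P=P[np.isfinite(P).all(1)]
    B=P[(P[:,0]>.47)&(P[:,0]<.66)&(P[:,1]>-.3)&(P[:,1]<-.1)]
    g=B[(B[:,2]>.12)&(B[:,2]<.133)];k=np.median(g,0);print(nm,len(g),k,'q',np.arctan2(.6201-k[0],k[1]+.2381)*-1+np.pi/2+.112)
    g=B[np.abs(B[:,2]-.0935)<.005];print(cv2.minAreaRect((g[:,:2]*1e3).astype(np.float32)))
    g=B[np.abs(B[:,2]-.08)<.004];print('top',len(g),np.median(g[:,2]),cv2.minEnclosingCircle((g[:,:2]*1e3).astype(np.float32)))
E
```

```text
time: 19.0
position: [0.506, -0.2535, 0.1109]
tool_rot: [0.707, 3.061, 0.001]
ft_force: [0.1, 0.6, 0.7]
grip_width: 0.463
grip_force: 0.0
time: 19.9
position: [0.663, -0.1009, 0.2347]
tool_rot: [-0.695, -3.063, -0.003]
ft_force: [0.3, -0.4, -0.1]
grip_width: 0.499
grip_force: 0.0
scene 46 [ 0.50789685 -0.25200833  0.12557126] q -0.01132760103274398
((565.4668579101562, -243.45553588867188), (138.4532470703125, 27.306819915771484), 5.328875541687012)
top 243 0.07912632905978778 ((571.115966796875, -241.4879608154297), 63.08816146850586)
top 39 [ 0.50663332 -0.24841747  0.12642403] q 0.02131986247438568
((565.1563720703125, -242.1656036376953), (139.21011352539062, 24.162254333496094), 7.022243022918701)
top 180 0.08035054861716551 ((568.7072143554688, -236.954345703125), 59.77832794189453)
```

View pics/s5.png

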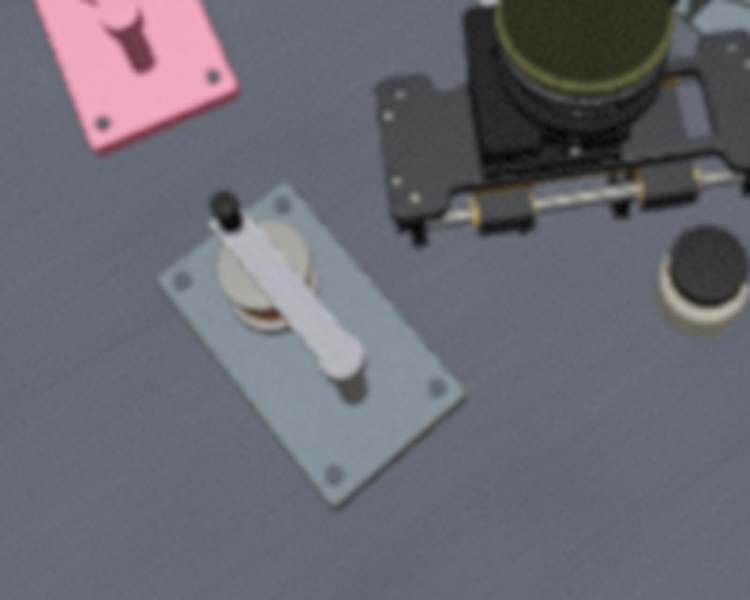

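The crop shows the keeper over the spool, with its knob at (228,210) and hinge at (338,352), and the spool home. The keeper angle is about 0.0 ± 0.02, and the robot is clear. Handing in.

```bash
python3 -c "
from bench import ctrl
print(ctrl.close_job())"
```

```text
the job is handed in; nothing more can be done
None
```

I handed the job in at about 20 s: the taller spool is fully home on the grey stand's spindle, the keeper is closed at its stop, and the robot is clear. The hand-in call returned no verdict.

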